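# Find the loose bus-bar bolt and hold its cap open

### The arm

A 7-joint arm with a two-finger parallel gripper is mounted at the origin on the work surface. World frame = base frame: x ahead of the robot, y to its left, z up, the work surface at z = 0. Lengths are in m, angles in rad, forces in N, time in s.
With the tool pointing down it reaches from about 0.4 to 0.85 m from the base axis. Payload 10.4 kg.
Tool frame: the origin (TCP) lies midway between the tips of the shut fingers; the grasp point (between the pads) lies 19 mm behind it; z points along the fingers, y is the line along which they close (so a half turn about z gives the same grasp; the last joint's range is limited). The gripper opens to 87 mm and grips with 3 to 60 N. Pads are 19 mm wide; open, the fingers measure 117 mm over their backs; the gripper's body (75 mm by 190 mm) begins 51 mm behind the grasp point.
Start: joints at [1.26, 0.332, -0.065, 1.46, 0.022, 1.35, -0.088], TCP at [0.177, -0.599, 0.223] pointing down, gripper open.
Joint ranges: [-2.6, 2.6], [-0.5, 2.12], [-1.47, 1.34], [0.16, 2.42], [-1.27, 4.41], [0.06, 2.06], [-2.6, 2.6]. Speed limits (rad/s): [2.22, 2.22, 2.79, 2.79, 3.14, 3.14, 3.14].

### API

Orientations are given as a 3x3 rotation matrix whose columns are the frame's x, y, z axes.
In Python, from station import env gives the robot as it stands. The module is installed in compiled form; this text tells all that it offers. Calls block until the motion is done:
- env.move_pose(position, orientation): joint-space move of the TCP to a pose.
- env.line_to(position, feed=0.15, ori=None): straight line of the TCP; ori=None keeps the orientation; feed is the mean speed in m/s.
- env.movej(angles): joint-space move.
- env.gripper_to(opening): finger opening in m; the grip force is fixed at half the most; returns when the fingers have stopped.
- env.pause(seconds).
- env.ik(position, orientation): joint angles nearest the present ones, or None.
- env.camera(name): name is "side" or "top" or "wrist"; returns a dict with "pixels" (384x512x3 uint8, red, green, blue), "range_z" (384x512 float32, m along the optical axis (not along the pixel's ray), 0 where there is no reading), "camera_matrix" (3x3 intrinsics, pixels), "R" (3x3) and "t" (3): a world point X has camera coordinates R X + t. Camera axes: x right, y down, z forward; pixel columns grow to the right and rows downward; lengths in m; the calibration is good to about 2 mm. The wrist camera is an equidistant fisheye: a pixel r from the principal point sees the ray r / f radians off the axis. A picture is of the moment at which its call begins.
A pose or a line that the arm cannot do raises env.IKError and nothing moves.
- env.finish_job(): hands the job in; it is judged then, once.
Readings, each from a call of its own:
- env.get_time_s(): time.
- env.get_q(): joint angles.
- env.get_qd(): joint speeds.
- env.get_tau(): joint torques, N m.
- env.get_tcp_pos(): TCP position.
- env.get_orientation(): TCP orientation.
- env.get_ft_force(): force on the tool from outside, world axes, zero at the start.
- env.get_torque(): the same for the moment, N m.
- env.get_finger_gap(): finger opening in m.
- env.get_grasp_force(): force on a finger pad.
Only numpy, scipy, OpenCV 4.12 (cv2) and the standard library are available. Lean on these libraries where they do the work, as an engineer would, in place of code of your own. Each camera call takes 0.05 s, during which the arm holds its last target. There are 200 camera calls.

### The job

One of the three brass bolts on the bus-bar block is loose. First slide the blue test-head carriage along its rail until it is right up against the red parking stop; then tap the bolts from above one after another until you find the one that sinks, and lift the yellow cap around that bolt by its fin to more than 45 degrees. Finish while still holding that cap open with the gripper; leave the caps of the other bolts shut, lift no cap before its bolt has sunk, and do not disturb the other things on the bench.

Things in the scene. Friction and masses are not known exactly. Their poses are not given: they have to be found in the camera images.
- block: Black terminal block fixed to the bench, 130 (x) by 235 (y) mm, deck 40 mm high. Origin: middle of its underside; x points away from the robot, y along the bolt row; turned up to 0.3 rad. Bolts 1, 2, 3 at x = 0, y = -75, 0, +75 mm. Behind them at x = +85 mm an aluminium rail (44 mm high) along y ends at a red parking stop at y = +216 mm (62 mm high).
- carriage (a joint): Blue test-head carriage, 60 mm wide along y, on the rail; its arm covers the bolt row 66 to 76 mm above the bench. Joint in m: it stands at block y = joint - 0.075, so at 0, 0.075, 0.150 it hides bolt 1, 2, 3; 0.25 is the end of travel, against the red stop. About 3 N of friction; it stays where it is left.
- carriage_knob (a point): Centre of the top of the carriage's upright round black knob, 18 mm diameter and 28 mm tall (foot 76 mm, top 104 mm above the bench), at block x = +45 mm.
- bolt_1_top (a point): Centre of the top of bolt 1: upright brass hexagon head 19 mm across and 12 mm tall, top 60 mm above the bench at the start; it pokes up through the window of its yellow cap, 16 mm above the cap.
- bolt_1 (a joint): How far bolt 1 has sunk, m: 0 at the start, 0.008 fully sunk. One of the three bolts, different each time and looking just like the others, is loose: pushed down with more than about 3 N it sinks 8 mm and stays down. A tight bolt gives less than 1 mm.
- cap_1_grip (a point): Grip point in the upright yellow fin of cap 1, in its mid plane: block x = -50 mm, 60 mm above the bench when shut. The fin is 10 mm thick (block y), 40 mm long (block x -65 to -25 mm) and stands 40 to 68 mm above the bench (block deck at 40 mm below it). The next fin is 75 mm away.
- cap_1 (a joint): Opening angle of cap 1, rad, about a hinge along block y at block x = +35 mm, 42 mm above the bench: 0 shut (flat, 4 mm thick, 50 mm wide), growing as the fin is lifted up and away from the robot; it stops at 1.25. A light spring and its weight (about 2 N at the fin) shut it when let go.
- bolt_2_top (a point): Centre of the top of bolt 2: upright brass hexagon head 19 mm across and 12 mm tall, top 60 mm above the bench at the start; it pokes up through the window of its yellow cap, 16 mm above the cap.
- bolt_2 (a joint): How far bolt 2 has sunk, m: 0 at the start, 0.008 fully sunk. One of the three bolts, different each time and looking just like the others, is loose: pushed down with more than about 3 N it sinks 8 mm and stays down. A tight bolt gives less than 1 mm.
- cap_2_grip (a point): Grip point in the upright yellow fin of cap 2, in its mid plane: block x = -50 mm, 60 mm above the bench when shut. The fin is 10 mm thick (block y), 40 mm long (block x -65 to -25 mm) and stands 40 to 68 mm above the bench (block deck at 40 mm below it). The next fin is 75 mm away.
- cap_2 (a joint): Opening angle of cap 2, rad, about a hinge along block y at block x = +35 mm, 42 mm above the bench: 0 shut (flat, 4 mm thick, 50 mm wide), growing as the fin is lifted up and away from the robot; it stops at 1.25. A light spring and its weight (about 2 N at the fin) shut it when let go.
- bolt_3_top (a point): Centre of the top of bolt 3: upright brass hexagon head 19 mm across and 12 mm tall, top 60 mm above the bench at the start; it pokes up through the window of its yellow cap, 16 mm above the cap.
- bolt_3 (a joint): How far bolt 3 has sunk, m: 0 at the start, 0.008 fully sunk. One of the three bolts, different each time and looking just like the others, is loose: pushed down with more than about 3 N it sinks 8 mm and stays down. A tight bolt gives less than 1 mm.
- cap_3_grip (a point): Grip point in the upright yellow fin of cap 3, in its mid plane: block x = -50 mm, 60 mm above the bench when shut. The fin is 10 mm thick (block y), 40 mm long (block x -65 to -25 mm) and stands 40 to 68 mm above the bench (block deck at 40 mm below it). The next fin is 75 mm away.
- cap_3 (a joint): Opening angle of cap 3, rad, about a hinge along block y at block x = +35 mm, 42 mm above the bench: 0 shut (flat, 4 mm thick, 50 mm wide), growing as the fin is lifted up and away from the robot; it stops at 1.25. A light spring and its weight (about 2 N at the fin) shut it when let go.
- spool: Grey solder spool standing on end, 48 mm diameter, 38 mm tall; origin on its underside. Bystander, to be left alone.
- fitting: Small brass fitting standing, 26 mm diameter, 30 mm tall; origin on its underside. Bystander, to be left alone.
- screwdriver: Blue-handled screwdriver lying along its x, in front of the block (robot side). Bystander, to be left alone.
- wrench: Steel wrench lying along its x, left of the block. Bystander, to be left alone.
- jar: White jar, 60 mm diameter, 90 mm tall; origin on its underside. Bystander, to be left alone.
- tray: Orange open tray 100 x 200 x 25 mm; origin on its underside. Bystander, to be left alone.
- meter: Yellow hand multimeter 160 x 85 x 41 mm lying flat; origin on its underside. Bystander, to be left alone.

How it is judged:
By the outcome, as a careful person would: the job done as asked, in the order asked, and still so for the second after the job is handed in, while the arm keeps its last pose, push and grip.
It also fails if it takes over 64 s, if anything falls off the work surface, if the arm or the gripper's body presses on something with over 40 N, if the wrist force passes 120 N, or if a joint passes its speed limit or range.

## Working session

There is one attempt and no reset: what is moved stays moved. The work goes in short steps, each a Python script; the robot and the scene stay as the last script left them, time stands still between calls to the robot, and variables do not carry over. Pictures are saved under pics/ and viewed, at most 10 in all, crops included, and the job is handed in when it is done.

```bash
mkdir -p pics; ls; python3 - <<'E'
from station import env
import cv2,numpy as np
for n in("top","side"):
    c=env.camera(n); cv2.imwrite(f"pics/{n}0.png",c["pixels"][:,:,::-1]); np.savez(f"{n}0.npz",**c)
    print(n,c["camera_matrix"].round(1).tolist(),c["R"].round(3).tolist(),c["t"].round(3).tolist(),(c["range_z"]>0).mean())
E
```

```text
pics
top [[404.1, 0.0, 255.0], [0.0, 404.1, 191.7], [0.0, 0.0, 1.0]] [[-0.023, -1.0, -0.009], [-0.989, 0.024, -0.149], [0.149, 0.006, -0.989]] [0.018, 0.551, 1.109] 0.996185302734375
side [[379.8, 0.0, 258.1], [0.0, 379.8, 188.5], [0.0, 0.0, 1.0]] [[0.991, -0.133, -0.009], [-0.076, -0.504, -0.86], [0.11, 0.853, -0.509]] [-0.515, 0.112, 0.989] 0.9959360758463541
```

View pics/top0.png

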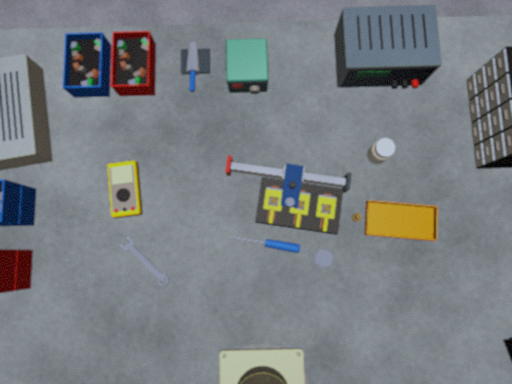

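View pics/side0.png

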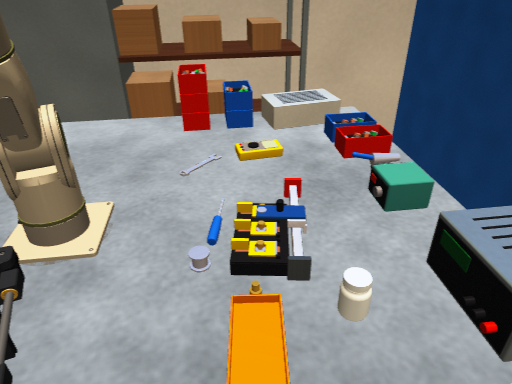

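The top view shows the block near (300,205), with the red stop at (229,165), the carriage with its knob near (292,185), and three yellow caps near (273,203), (300,208) and (326,210). The side view shows the fins at about (243,208), (241,226) and (241,245), with the carriage arm at (280,212) over the far or middle bolts.

```bash
cat > h.py <<'E'
import cv2,numpy as np
def world(c):
    K,R,t=c["camera_matrix"],c["R"],c["t"]; z=c["range_z"].astype(float)
    v,u=np.mgrid[:384,:512]
    P=np.stack([(u-K[0,2])/K[0,0]*z,(v-K[1,2])/K[1,1]*z,z],-1)
    return (P-t)@R
def hsv(c): return cv2.cvtColor(c["pixels"],cv2.COLOR_RGB2HSV)
def mask(c,name):
    H=hsv(c)
    lo,hi={"yellow":((22,120,90),(34,255,255)),"blue":((100,120,40),(125,255,255)),"red":((0,150,80),(8,255,255))}[name]
    m=cv2.inRange(H,lo,hi)
    if name=="red": m|=cv2.inRange(H,(172,150,80),(180,255,255))
    return m>0
E
python3 - <<'E'
from h import *
for n in("top","side"):
    c=dict(np.load(n+"0.npz")); W=world(c); print(n)
    roi=(W[...,0]>.35)&(W[...,0]<.8)&(abs(W[...,1])<.3)
    for col,z0,z1 in(("yellow",.052,.08),("yellow",.038,.05),("red",.04,.07),("blue",.06,.085)):
        m=(mask(c,col)&roi&(W[...,2]>z0)&(W[...,2]<z1)).astype(np.uint8)
        k,l,s,ce=cv2.connectedComponentsWithStats(m)
        for i in range(1,k):
            if s[i,4]>=6:
                p=W[l==i]; print(col,z0,s[i,4],ce[i].round(0),p.mean(0).round(3),p.min(0).round(3),p.max(0).round(3))
    # dark, knob
    V=hsv(c)[...,2]
    m=roi&(W[...,2]>.09)&(W[...,2]<.115); print("knob",m.sum(),W[m].mean(0).round(3) if m.any() else"", W[m].max(0).round(3) if m.any() else "")
    m=roi&(W[...,2]>.003)&(W[...,2]<.2)&(W[...,1]>-.25)
    np.savetxt
    for a in range(1):
        k,l,s,ce=cv2.connectedComponentsWithStats(((W[...,2]>.012)&roi).astype(np.uint8))
        for i in range(1,k):
            if s[i,4]>20: p=W[l==i]; print("obj",ce[i].round(0),s[i,4],p.min(0).round(3),p.max(0).round(3))
E
```

```text
top
yellow 0.052 7 [273. 200.] [ 0.524 -0.046  0.061] [ 0.52  -0.048  0.059] [ 0.526 -0.042  0.062]
yellow 0.052 8 [327. 208.] [ 0.497 -0.193  0.061] [ 0.494 -0.2    0.056] [ 0.5   -0.188  0.065]
yellow 0.052 54 [270. 216.] [ 0.479 -0.036  0.068] [ 0.46  -0.044  0.054] [ 0.498 -0.029  0.073]
yellow 0.052 56 [297. 220.] [ 0.466 -0.109  0.067] [ 0.447 -0.115  0.054] [ 0.485 -0.102  0.073]
yellow 0.052 60 [324. 223.] [ 0.454 -0.183  0.067] [ 0.434 -0.192  0.057] [ 0.473 -0.176  0.075]
yellow 0.038 254 [272. 200.] [ 0.525 -0.043  0.044] [ 0.48  -0.069  0.039] [ 0.555 -0.017  0.05 ]
yellow 0.038 204 [302. 206.] [ 0.506 -0.126  0.044] [ 0.467 -0.149  0.039] [ 0.538 -0.09   0.049]
yellow 0.038 301 [326. 208.] [ 0.5   -0.194  0.044] [ 0.449 -0.225  0.038] [ 0.531 -0.165  0.05 ]
yellow 0.038 6 [272. 220.] [ 0.468 -0.041  0.041] [ 0.461 -0.041  0.038] [ 0.475 -0.038  0.044]
yellow 0.038 6 [326. 230.] [ 0.439 -0.192  0.041] [ 0.435 -0.195  0.038] [ 0.443 -0.189  0.043]
red 0.04 50 [228. 164.] [0.628 0.079 0.06 ] [0.607 0.072 0.041] [0.652 0.085 0.068]
blue 0.06 531 [292. 183.] [ 0.568 -0.098  0
[... 1033 characters left out ...]
017  0.049]
yellow 0.038 246 [263. 229.] [ 0.515 -0.124  0.044] [ 0.482 -0.149  0.039] [ 0.547 -0.09   0.05 ]
yellow 0.038 297 [262. 249.] [ 0.503 -0.198  0.044] [ 0.469 -0.223  0.039] [ 0.534 -0.16   0.049]
red 0.04 121 [292. 181.] [0.631 0.075 0.054] [0.609 0.069 0.041] [0.654 0.087 0.065]
blue 0.06 571 [282. 212.] [ 0.565 -0.105  0.075] [ 0.501 -0.131  0.068] [ 0.623 -0.067  0.085]
knob 57 [ 0.561 -0.101  0.1  ] [ 0.569 -0.09   0.106]
obj [271. 235.] 5347 [ 0.428 -0.269  0.012] [0.657 0.087 0.106]
obj [215. 226.] 305 [ 0.379 -0.12   0.012] [0.431 0.079 0.028]
obj [201. 255.] 275 [ 0.35  -0.207  0.012] [ 0.384 -0.158  0.041]
obj [255. 287.] 109 [ 0.465 -0.298  0.012] [ 0.487 -0.279  0.033]
```

```bash
cat >> h.py <<'E'
from station import env
from scipy.spatial.transform import Rotation as Rot
import os
yaw,O=-0.168,np.array([.512,-.1185])
if os.path.exists("block.npy"): b=np.load("block.npy"); yaw,O=b[0],b[1:]
ex=np.array([np.cos(yaw),np.sin(yaw),0]); ey=np.array([-np.sin(yaw),np.cos(yaw),0])
def B(x,y,z): return np.array([*O,0])+x*ex+y*ey+np.array([0,0,z])
def ori(sgn=1,tilt=0): # tool down, y along block y; tilt>0: tool's back leans to block +x
    y=sgn*ey; z=np.array([0,0,-1.]); R=np.stack([np.cross(y,z),y,z],1)
    return Rot.from_rotvec(ey*tilt).as_matrix()@R
E
python3 - <<'E'
from h import *
print(env.get_time_s(),env.get_orientation().round(2).tolist())
for s in(1,-1):
    for t in(0,.5,.8,-.4):
        for p in (B(.0445,-.02,.18),B(-.05,0,.05),B(.008,-.075,.12),B(.008,.075,.12)):
            q=env.ik(p,ori(s,t)); print(s,t,None if q is None else np.round(q,2))
E
```

```text
0.1 [[0.96, 0.28, -0.0], [0.28, -0.96, 0.0], [-0.0, -0.0, -1.0]]
1 0 [ 0.77  0.32 -0.72  1.63  0.22  1.27  1.42]
1 0 [ 0.85  0.28 -0.78  2.    0.24  0.96  1.35]
1 0 [ 0.86  0.31 -0.67  1.78  0.21  1.13  1.52]
1 0 [ 0.74  0.34 -0.86  1.79  0.28  1.14  1.19]
1 0.5 [ 0.58  0.74 -0.7   1.17  0.34  1.87  1.33]
1 0.5 [ 0.65  0.68 -0.69  1.58  0.32  1.54  1.28]
1 0.5 [ 0.68  0.71 -0.66  1.34  0.36  1.73  1.41]
1 0.5 [ 0.52  0.72 -0.75  1.36  0.3   1.71  1.17]
1 0.8 None
1 0.8 [ 0.57  0.91 -0.68  1.34  0.33  1.85  1.25]
1 0.8 [ 0.56  0.93 -0.6   1.08  0.37  2.05  1.4 ]
1 0.8 [ 0.43  0.95 -0.72  1.1   0.28  2.02  1.15]
1 -0.4 [ 0.72 -0.   -0.53  2.   -0.02  0.74  1.6 ]
1 -0.4 [ 0.78 -0.03 -0.64  2.34 -0.01  0.42  1.55]
1 -0.4 [ 0.77  0.01 -0.45  2.13 -0.1   0.61  1.8 ]
1 -0.4 [ 0.75 -0.01 -0.79  2.14  0.13  0.62  1.27]
-1 0 [ 0.61  0.29 -0.51  1.64  0.15  1.25 -1.67]
-1 0 [ 0.67  0.24 -0.58  2.01  0.16  0.94 -1.73]
-1 0 [ 0.66  0.27 -0.44  1.79  0.13  1.11 -1.56]
-1 0 [ 0.61  0.29 -0.7   1.8   0.21  1.13 -1.9 ]
-1 0.5 [ 0.43  0.67 -0.42  1.19  0.19  1.83 -1.71]
-1 0.5 [ 0.48  0.61 -0.45  1.59  0.19  1.5  -1.76]
-1 0.5 [ 0.5   0.65 -0.37  1.35  0.21  1.69 -1.62]
-1 0.5 [ 0.39  0.66 -0.53  1.36  0.18  1.68 -1.88]
-1 0.8 None
-1 0.8 [ 0.4   0.84 -0.39  1.35  0.18  1.8  -1.76]
-1 0.8 [ 0.42  0.88 -0.33  1.09  0.22  2.01 -1.63]
-1 0.8 [ 0.3   0.89 -0.46  1.11  0.14  1.99 -1.88]
-1 -0.4 [ 0.86  0.   -0.67  2.   -0.01  0.74 -1.54]
-1 -0.4 [ 0.94 -0.02 -0.79  2.33 -0.02  0.42 -1.58]
-1 -0.4 [ 0.88  0.01 -0.55  2.13 -0.09  0.61 -1.35]
-1 -0.4 [ 0.96  0.   -1.    2.13  0.14  0.62 -1.87]
```

```bash
cat >> h.py <<'E'
def wworld(c):
    K,R,t=c["camera_matrix"],c["R"],c["t"]; z=c["range_z"].astype(float)
    v,u=np.mgrid[:384,:512]; a=(u-K[0,2])/K[0,0]; b=(v-K[1,2])/K[1,1]; r=np.hypot(a,b)+1e-9
    k=np.tan(np.minimum(r,1.4))/r*z
    return (np.stack([a*k,b*k,z],-1)-t)@R
def tob(p): d=np.asarray(p)[...,:2]-O; return np.stack([d@ex[:2],d@ey[:2],np.asarray(p)[...,2]],-1)
def report(c,W):
    Q=tob(W)
    roi=(abs(Q[...,0])<.13)&(abs(Q[...,1])<.25)
    for col,z0,z1 in(("yellow",.055,.08),("red",.055,.07),("blue",.068,.085)):
        m=(mask(c,col)&roi&(Q[...,2]>z0)&(Q[...,2]<z1)).astype(np.uint8)
        k,l,s,ce=cv2.connectedComponentsWithStats(m)
        for i in range(1,k):
            if s[i,4]>=25: p=Q[l==i]; print(col,s[i,4],ce[i].round(0),"blk mid",((p.min(0)+p.max(0))/2).round(4),"size",np.ptp(p,0).round(3),"mean",p.mean(0).round(4))
    m=((Q[...,2]>.096)&(Q[...,2]<.112)&roi&(hsv(c)[...,2]<90)).astype(np.uint8)
    k,l,s,ce=cv2.connectedComponentsWithStats(m)
    for i in range(1,k):
        if s[i,4]>=25: p=Q[l==i]; print("knob",s[i,4],ce[i].round(0),p.mean(0).round(4))
E
python3 - <<'E'
from h import *
env.move_pose(B(-.02,-.03,.26),ori(1)); env.gripper_to(0.0)
c=env.camera("wrist"); cv2.imwrite("pics/w1.png",c["pixels"][:,:,::-1]); np.savez("w1.npz",**c)
print(env.get_time_s(),env.get_tcp_pos().round(4),env.get_ft_force().round(2)); report(c,wworld(c))
E
```

```text
3.6667 [ 0.4873 -0.1447  0.26  ] [ 0.21 -0.64 -0.49]
yellow 292 [213. 145.] blk mid [-0.0461 -0.0767  0.0627] size [0.039 0.011 0.013] mean [-0.0465 -0.076   0.0664]
yellow 276 [274. 145.] blk mid [-0.0458 -0.0021  0.0629] size [0.039 0.01  0.013] mean [-0.0462 -0.0022  0.0664]
yellow 304 [334. 147.] blk mid [-0.0451  0.0731  0.0622] size [0.041 0.011 0.014] mean [-0.0454  0.0722  0.0657]
red 217 [412. 235.] blk mid [0.0835 0.2133 0.0595] size [0.047 0.012 0.009] mean [0.0824 0.2118 0.06  ]
blue 1628 [297. 203.] blk mid [0.0253 0.0283 0.0774] size [0.077 0.049 0.013] mean [0.0245 0.027  0.0753]
knob 158 [300. 225.] [0.0428 0.0276 0.1023]
```

View pics/w1.png

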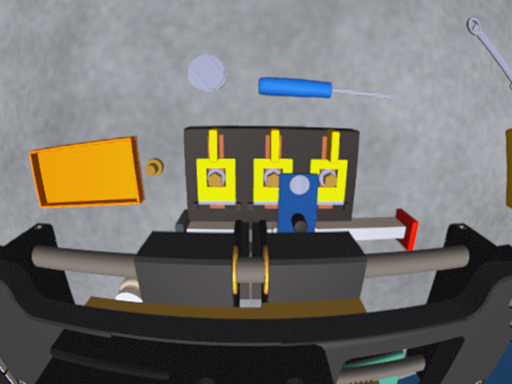

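The wrist view shows the fins at (213,145), (274,145) and (334,147), the knob at (300,225) and the red stop at (412,235). The pose agrees with the model to within 2 mm, so I refine it and push the knob.

```bash
python3 - <<'E'
from h import *
o=np.array([*O])-.0009*ex[:2]-.0019*ey[:2]
np.save("block.npy",[-.173,*o])
E
python3 - <<'E'
from h import *
R=ori(1)
env.move_pose(B(.045,-.025,.14),R); env.line_to(B(.045,-.025,.084),.1)
env.pause(.2); f0=env.get_ft_force()
env.line_to(B(.045,.125,.084),.1)
f=lambda:(env.get_ft_force()-f0)@np.stack([ex,ey,[0,0,1]],1)
print(f().round(2))
y=.125
while y<.175:
    y+=.002; env.line_to(B(.045,y,.084),.03); F=f(); print(round(y,3),F.round(1),tob(env.get_tcp_pos()).round(4))
    if F[1]<-9: break
print(env.get_time_s())
E
```

```text
[0.65 0.47 0.23]
0.127 [ 1.2 -2.1  0.4] [0.0451 0.1267 0.084 ]
0.129 [-0.1 -2.8  0.7] [0.0451 0.129  0.084 ]
0.131 [ 1.8 -2.  -0.4] [0.0451 0.1313 0.084 ]
0.133 [ 1.2 -2.7  0.4] [0.0451 0.1334 0.084 ]
0.135 [ 1.9 -2.4  0.2] [0.045  0.1353 0.084 ]
0.137 [ 1.5 -1.7  0.1] [0.0451 0.1373 0.084 ]
0.139 [ 1.8 -1.9 -0.3] [0.045  0.1393 0.084 ]
0.141 [ 1.  -2.   0.6] [0.045  0.1413 0.084 ]
0.143 [ 2.5 -2.1  0.1] [0.045  0.1433 0.084 ]
0.145 [ 2.4 -2.8  0.3] [0.045  0.1453 0.084 ]
0.147 [ 2.5 -2.9 -0.1] [0.045  0.1473 0.084 ]
0.149 [ 2.2 -2.3  0.3] [0.045  0.1493 0.084 ]
0.151 [ 1.5 -2.7  0.7] [0.045  0.1513 0.084 ]
0.153 [ 1.9 -1.9 -0.4] [0.045  0.1533 0.084 ]
0.155 [ 1.1 -1.6  0. ] [0.045  0.1553 0.084 ]
0.157 [ 1.5 -2.7  0.2] [0.045  0.1573 0.084 ]
0.159 [ 1.1 -5.4  2.7] [0.045  0.1585 0.084 ]
0.161 [  0.4 -10.6   4.8] [0.045  0.1586 0.084 ]
11.325
```

```bash
python3 - <<'E'
from h import *
env.line_to(B(.045,.14,.084),.1); env.line_to(B(.045,.14,.15),.15); env.move_pose(B(-.02,-.0,.25),ori(1))
c=env.camera("wrist"); cv2.imwrite("pics/w2.png",c["pixels"][:,:,::-1]); np.savez("w2.npz",**c)
print(env.get_time_s()); W=wworld(c); report(c,W)
# bolts: raised pixels inside windows
Q=tob(W)
for y in(-.075,0,.075):
    m=(Q[...,2]>.056)&(Q[...,2]<.064)&(abs(Q[...,0])<.016)&(abs(Q[...,1]-y)<.016); p=Q[m]; print(m.sum(),p.mean(0).round(4),p.min(0).round(4),p.max(0).round(4))
E
```

```text
13.0917
yellow 315 [188. 148.] blk mid [-0.0451 -0.0745  0.0624] size [0.039 0.011 0.015] mean [-0.0452 -0.0737  0.0659]
yellow 275 [251. 148.] blk mid [-0.0446  0.0009  0.0627] size [0.039 0.009 0.013] mean [-0.045   0.0004  0.0667]
yellow 308 [313. 148.] blk mid [-0.0453  0.0749  0.0621] size [0.038 0.011 0.014] mean [-0.0458  0.0742  0.0659]
red 180 [400. 237.] blk mid [0.0803 0.2155 0.0595] size [0.041 0.012 0.007] mean [0.0792 0.2148 0.0605]
blue 1917 [381. 217.] blk mid [0.0406 0.1746 0.0774] size [0.105 0.05  0.014] mean [0.041  0.1713 0.0751]
knob 151 [391. 227.] [0.0435 0.1735 0.1021]
147 [ 0.0005 -0.0746  0.0592] [-0.0085 -0.0829  0.0563] [ 0.0102 -0.0666  0.0614]
153 [0.0005 0.0007 0.0593] [-0.0089 -0.0064  0.0565] [0.0099 0.0083 0.0611]
149 [0.0002 0.0747 0.0592] [-0.0092  0.0669  0.0561] [0.0092 0.0825 0.0609]
```

View pics/w2.png

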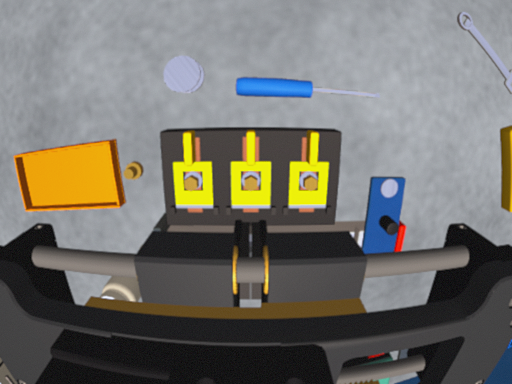

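The carriage at (385,215) is against the red stop at (401,237), at block y ≈ 0.1746. All three bolts, at (193,181), (250,181) and (310,181), are clear and still high. Next I tap them.

```bash
python3 - <<'E'
from h import *
R=ori(1); found=0
for n,y in((1,-.075),(2,0),(3,.075)):
    env.move_pose(B(0,y,.09),R) if n==1 else env.line_to(B(0,y,.09),.15)
    env.line_to(B(0,y,.065),.1); env.pause(.15); f0=env.get_ft_force()[2]; z=.065; log=[]
    while z>.0475:
        z-=.001; env.line_to(B(0,y,z),.03); F=env.get_ft_force()[2]-f0; a=env.get_tcp_pos()[2]; log.append((round(a,4),round(F,1)))
        if F>9: break
    print(n,log,env.get_time_s())
    env.line_to(B(0,y,.09),.15)
    if a<.056: found=n; break
c=env.camera("wrist"); np.savez("w3.npz",**c); print("found",found)
open("found","w").write(str(found))
E
```

```text
1 [(np.float64(0.0642), np.float64(-0.5)), (np.float64(0.0629), np.float64(-0.8)), (np.float64(0.0619), np.float64(-0.7)), (np.float64(0.0609), np.float64(-0.3)), (np.float64(0.06), np.float64(1.4)), (np.float64(0.0598), np.float64(9.7))] 15.8833
2 [(np.float64(0.0642), np.float64(-0.8)), (np.float64(0.063), np.float64(-0.4)), (np.float64(0.0619), np.float64(-0.9)), (np.float64(0.0609), np.float64(-0.6)), (np.float64(0.06), np.float64(-0.1)), (np.float64(0.0598), np.float64(10.8))] 18.9417
3 [(np.float64(0.0642), np.float64(-0.0)), (np.float64(0.063), np.float64(-0.8)), (np.float64(0.0619), np.float64(-0.1)), (np.float64(0.0609), np.float64(0.2)), (np.float64(0.06), np.float64(0.5)), (np.float64(0.059), np.float64(0.6)), (np.float64(0.0579), np.float64(-1.3)), (np.float64(0.0569), np.float64(-0.0)), (np.float64(0.0559), np.float64(0.5)), (np.float64(0.0549), np.float64(0.1)), (np.float64(0.0539), np.float64(0.4)), (np.float64(0.0529), np.float64(0.6)), (np.float64(0.0524), np.float64(7.2)), (np.float64(0.0522), np.float64(17.1))] 24.0
found 3
```

```bash
cat >> h.py <<'E'
def arc(th,y,gx=-.052,gz=.063,ratio=.6):
    dx,dz=gx-.035,gz-.042; c,s=np.cos(th),np.sin(th)
    R=ori(1,ratio*th)
    return B(.035+c*dx+s*dz,y,.042-s*dx+c*dz)+.019*R[:,2],R
E
python3 - <<'E'
from h import *
y=.075
for th in np.linspace(0,1.1,12): assert env.ik(*arc(th,y)) is not None,th
p,R=arc(0,y)
env.line_to(B(0,y,.13),.2); env.gripper_to(.05); env.line_to(p+[0,0,.07],.2); env.pause(.1); f0=env.get_ft_force()
env.line_to(p,.08); print("down",(env.get_ft_force()-f0).round(1))
env.gripper_to(0); print("gap",env.get_finger_gap(),"gf",env.get_grasp_force(),(env.get_ft_force()-f0).round(1))
for th in np.arange(.1,1.11,.1):
    env.line_to(arc(th,y)[0],.06,arc(th,y)[1]); F=env.get_ft_force()-f0
    print(round(th,1),F.round(1),round(env.get_finger_gap(),4),env.get_time_s())
    if np.linalg.norm(F)>30 or env.get_finger_gap()<.006: print("STOP");break
for n in("top","side"):
    c=env.camera(n); np.savez(n+"4.npz",**c)
    im=c["pixels"][:,:,::-1]; im=im[130:290,170:400] ; cv2.imwrite(f"pics/{n}4.png",cv2.resize(im,None,fx=3,fy=3))
E
```

```text
down [-0.6  0.2 -0.2]
gap 0.009618236740653941 gf 29.99981170054525 [ 0.9  4.6 -0.2]
0.1 [-1.1  3.9  1.7] 0.0099 28.4667
0.2 [-2.1  4.5  2.9] 0.0097 28.7583
0.3 [-3.8  5.1  4.1] 0.0099 29.05
0.4 [-4.   4.8  3.6] 0.0099 29.3417
0.5 [-5.8  5.2  3.9] 0.0097 29.6333
0.6 [-6.8  5.5  5. ] 0.0096 29.925
0.7 [-7.4  5.4  6. ] 0.0098 30.2167
0.8 [-8.5  4.5  6.4] 0.01 30.5083
0.9 [-9.7  4.6  8.7] 0.0094 30.8
1.0 [-8.9  4.7 11.3] 0.0101 31.0917
1.1 [-7.6  4.  11.6] 0.0099 31.3833
```

View pics/side4.png

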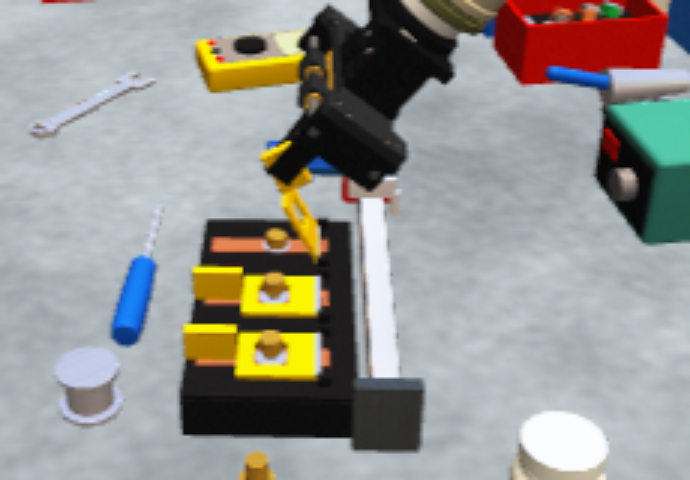

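The side view shows cap 3 standing steeply at about (300,215), with its fin in the gripper. Its bolt is exposed and sunk at (276,238), and the caps at (275,295) and (275,352) are shut. I'll do one numeric check of the angle and the carriage before handing in.

```bash
python3 - <<'E'
from h import *
c=dict(np.load("side4.npz")); Q=tob(world(c)); m=mask(c,"yellow")&(abs(Q[...,1]-.075)<.035)&(Q[...,2]>.045)&(Q[...,2]<.09)&(abs(Q[...,0])<.06)
p=Q[m]; s=np.polyfit(p[:,2],p[:,0],1); print(m.sum(),"angle",np.degrees(np.arctan2(1,-s[0])))
for n in("top","side"):
    c=dict(np.load(n+"4.npz")); Q=tob(world(c)); b=mask(c,"blue")&(abs(Q[...,0])<.13)&(abs(Q[...,1]-.17)<.07)&(Q[...,2]>.06)&(Q[...,2]<.085)
    print(n,b.sum(),Q[b].min(0).round(3),Q[b].max(0).round(3)) if b.any() else print(n,"hidden")
print(env.get_time_s(),env.get_finger_gap(),env.get_grasp_force())
E
```

```text
98 angle 74.47854150178264
top 351 [-0.012  0.153  0.071] [0.105 0.199 0.082]
side 47 [-0.012  0.148  0.068] [0.056 0.199 0.078]
31.4833 0.010030454670510872 30.000452678650618
```

```bash
python3 -c "
from station import env
print(env.finish_job())"
```

```text
the job is handed in; nothing more can be done
None
```

The job is handed in: the carriage is against the red stop, bolt 3 was the loose one and sank 8 mm, and the gripper holds its cap open at about 63° (commanded; a rough camera check gave 74°) with the other two caps shut.

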